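Dock the board carrier on the bench anchor pin

TASK

Dock the circuit board carrier to the bench: push its hook onto the anchor pin, gently but firmly, until the sprung latch has flipped shut behind the pin and the pin presses against the back of the hook. Then pull the carrier back a little, so that the shut latch bears on the pin, to prove that it holds, and leave it docked flat on the bench without disturbing the other things.

Things in the scene. Friction and masses are not known exactly. Their poses are not given: they have to be found in the camera images.
- carrier: Loose circuit board carrier, 0.4 to 0.8 kg, lying on the bench: aluminium plate 140 x 100 mm, 12 mm thick, a small board on its rear part (all below 28 mm), an upright handle near the front and a flat dark steel hook sticking out ahead. Origin: centre of the plate's underside; z up, own x forward along the hook. It may be slid or carried.
- handle (a point): Centre line of the handle, carrier x = +45 mm, 60 mm above the bench. The handle is a black block, 18 mm along carrier x, 44 mm along y, from 12 to 78 mm above the bench; grip it from above, fingers closing along the carrier's x.
- mouth (a point): Middle of the hook's mouth between the ends of its flared lips, carrier x = +183 mm (53 mm ahead of the seat), open to +x; the hook lies 9 to 21 mm above the bench. The lips guide in a pin whose centre is within 10 mm of the hook's centre line.
- seat (a point): Where the pin's centre is when fully home: carrier x = +130 mm, y = 0, 15 mm above the bench. The throat is about 16 mm wide there; behind it the hook is solid, so the pin stops hard. Pressing 10 to 15 N against it is right; over 25 N between hook and pin is too much. A held carrier gives some 3 N per mm of push.
- latch (a joint): Sprung steel latch, 22 mm bar hinged on the hook's right (-y) jaw 28 mm ahead of the seat, slanting back across the throat. Rad: 0 = shut on its stop, grows to about 0.8 as the entering pin swings it aside (3 to 7 N, besides 1 to 8 N if the carrier drags on the bench). Flips back to 0 only when the pin is within 3 mm of home; the pin then has some 6 mm of play before it bears on the latch.
- anchor: Fixed aluminium plate 64 x 50 mm, 6 mm thick, on the bench; origin: centre of its underside, own x along its slot. In the slot stands the upright anchor pin, clamped firmly from 14 mm behind to 14 mm ahead of the plate's centre along own x; this offset is not in the readings. At the start the hook points roughly along own x at the pin.
- pin_mid (a point): Above the plate's centre, 15 mm above the bench, mid height of the hook; the pin's centre is up to 14 mm from here along the anchor's x. Pin 14 mm diameter, its round head 22 mm diameter, 27 to 33 mm above the bench, so that the hook must go on from the side.
- spool: Bystander: grey spool, 54 mm diameter, 40 mm high; origin at underside.
- screwdriver: Bystander: screwdriver lying on the bench.
- tray: Bystander: clear divided tray 100 x 160 x 30 mm; origin under its centre.
- penpot: Bystander: black pen pot, 72 mm diameter, 90 mm high; origin at underside.
Mind the look-alikes: they are no part of the job. What is shaped like the anchor but pink or yellow is not meant.

How it is judged:
By the outcome, as a careful person would: the job done as asked, in the order asked, and still so for the second after the job is handed in, with the robot touching nothing.
It also fails if it takes over 48 s, if anything falls off the work surface, if the arm or the gripper's body presses on something with over 40 N, if the wrist force passes 120 N, or if a joint passes its speed limit or range.

ROBOT

A 6-joint arm with a two-finger parallel gripper is mounted at the origin on the work surface. World frame = base frame: x ahead of the robot, y to its left, z up, the work surface at z = 0. Lengths are in m, angles in rad, forces in N, time in s.
With the tool pointing down it reaches from about 0.35 to 0.85 m from the base axis. Payload 8.1 kg.
Tool frame: the origin (TCP) lies at the very end of the fingers, on their centre line; the grasp point (between the pads) lies 19 mm behind it; z points along the fingers, y is the direction in which the jaws open and shut (so a half turn about z gives the same grasp; the last joint's range is limited). The gripper opens to 93 mm and grips with 3 to 60 N. Pads are 15 mm wide; open, the fingers measure 128 mm over their backs; the gripper's body (75 mm by 188 mm) begins 65 mm behind the grasp point.
Start: joints at [1.204, 0.13, 1.488, -0, 1.523, -0.085], TCP at [0.167, 0.576, 0.219] pointing down, gripper open.
Joint ranges: [-2.96, 2.96], [-0.89, 2.26], [0.02, 2.5], [-1.34, 4.48], [0, 2.73], [-2.66, 2.66]. Speed limits (rad/s): [2.39, 2.39, 2.79, 3.14, 3.14, 3.14].

INTERFACE

Orientations are given as a rotation vector (axis times angle).
In Python, from plant import * gives the robot as it stands.
- The arm moves only by the tool apply_moves, never from a script. Its argument "commands" is one flat list of numbers, 7 for each row, row after row: the shift along the world's x, y, z in cm, then the turn, a rotation vector about the world's x, y, z in rad, then the finger opening in cm, from 0 to 9.3. A call has 1 to 8 rows; each row shifts and turns the pose as measured when the row begins; what a row does not reach is not made up. A row lasts 1/8 s, in which the tool goes at most 62.5 mm and 10.7 degrees, less where a joint would pass 70% of its speed; a pose out of reach is approached as far as the arm can. A call with a gripper value outside its range is refused whole. The fingers move at their own pace and stop on an object; "squeeze" is the grip in N (left out, the last holds). Time passes only in rows, so rows that do not move let the fingers close. It gives the time, the measured TCP pose, the force and the opening at its end, in the units of the state.
- read_state(): the state, without advancing time (a new reading comes with each control period).
- read_camera(name): name is "scene" or "top"; returns (picture, depth): 384x512x3 uint8, blue, green, red; 384x512 float32, m along the optical axis (not along the pixel's ray), 0 where there is no reading.
- camera_model(name): a dict with "intrinsics" (3x3 intrinsics, pixels), "dist_coeffs" ([k1, k2, p1, p2, k3] as OpenCV has them; the pictures are not rectified), "R" (3x3) and "t" (3): a world point X has camera coordinates R X + t. Camera axes: x right, y down, z forward; pixel columns grow to the right and rows downward; lengths in m; the calibration is good to about 2 mm. A picture is of the moment at which its call begins. camera_model takes no time and is no camera call.
- close_job(): hands the job in, once; it reports no verdict.
Trained networks look in the newest picture that a camera, given by its name, has taken for a name from the list of things; names that differ only in an ending like _2 or _b are one class to them, and where a whole thing is asked for, a point or a joint stands for the part that bears it (a point fixed in the world has none). Each returns a list of dicts, best first, with "conf" (0 to 1); they miss things now and then, are a little off and sometimes report something else, mostly with a low value. They report only what shows in the picture. A call takes as long as a camera call. They do not tell look-alikes from the thing itself.
- find_in(query, camera): "point" ([x, y, z] in m, in the coordinates of the camera as it stood for that picture, good to about 4 mm: the middle of the surface that is visible of it).
- cut_out(query, camera): "mask" (384x512 bool, what is visible of it).
- spot_point(query, camera): "point" ([x, y, z] in m, in the coordinates of the camera as it stood for that picture, good to about 4 mm: a listed point, or the origin of a listed thing).
The state is a dict: "t": time; "q": joint angles; "dq": joint speeds; "joint_torque": joint torques, N m; "tool_pos": TCP position; "orientation": TCP orientation; "force": force on the tool from outside, world axes, zero at the start; "wrist_torque": the same for the moment, N m; "opening": finger opening in m.
Only numpy, scipy, OpenCV 4.12 (cv2) and the standard library are available. Lean on these libraries where they do the work, as an engineer would, in place of code of your own. Each camera call takes 0.05 s, during which the arm holds its last target. There are 200 camera calls.

## Working session

There is one attempt and no reset: what is moved stays moved. The work goes in short steps, Python scripts to look and compute and a tool call to move; the robot and the scene stay as the last step left them, time stands still between calls to the robot, and variables do not carry over. Pictures are saved under pics/ and viewed, about 8 in all and at most 12, crops included, and the job is handed in when it is done.

Besides the shell and the picture viewer there is one more tool, called after ">>>" by a JSON object that holds its "api" and its "payload", one argument or row to a line. apply_moves: Moves the arm, as the interface text tells. Its arguments: {"type":"object","properties":{"commands":{"type":"array"},"squeeze":{"type":"number"}},"required":["commands"]}

```bash
mkdir -p pics; cat > h.py <<'E'
from plant import *
import numpy as np, cv2
def world(p,cam):
    m=camera_model(cam); return np.array(m["R"]).T@(np.array(p)-np.array(m["t"]))
def pix(X,cam):
    m=camera_model(cam); R=np.array(m["R"],float)
    p,_=cv2.projectPoints(np.array(X,float).reshape(1,3),cv2.Rodrigues(R)[0],np.array(m["t"],float),np.array(m["intrinsics"],float),np.array(m["dist_coeffs"],float)); return p.ravel()
def ray(uv,cam,z):
    m=camera_model(cam); R=np.array(m["R"],float); t=np.array(m["t"],float)
    n=cv2.undistortPoints(np.array(uv,float).reshape(1,1,2),np.array(m["intrinsics"],float),np.array(m["dist_coeffs"],float)).ravel()
    d=R.T@np.array([n[0],n[1],1]); o=-R.T@t; return o+d*(z-o[2])/d[2]
def spot(q,cam,f=None):
    for r in (f or spot_point)(q,cam):
        w=world(r["point"],cam); print(q,cam,round(r["conf"],2),np.round(w,4),np.round(pix(w,cam)))
E
python3 - <<'E'
from h import *
for c in("scene","top"):
    im,d=read_camera(c); cv2.imwrite(f"pics/{c}0.png",im); np.save(f"pics/{c}0.npy",d)
    for q in("carrier","handle","mouth","seat","anchor","pin_mid"): spot(q,c)
print(read_state())
E
```

```text
handle scene 0.62 [ 0.5897 -0.1521  0.0636] [169. 220.]
handle scene 0.28 [ 0.7624 -0.1033  0.0017] [227. 274.]
mouth scene 0.75 [ 0.603  -0.0137  0.0094] [221. 212.]
seat scene 0.8 [ 0.5972 -0.0641  0.0141] [203. 219.]
seat scene 0.23 [ 7.623e-01 -1.030e-01 -3.000e-04] [227. 275.]
anchor scene 0.81 [0.684  0.0599 0.0034] [263. 221.]
anchor scene 0.62 [0.457  0.0814 0.0031] [221. 167.]
anchor scene 0.59 [ 0.5714  0.0706 -0.0022] [241. 194.]
pin_mid scene 0.97 [0.6875 0.0585 0.0127] [264. 220.]
pin_mid scene 0.64 [0.4528 0.0756 0.0163] [219. 163.]
pin_mid scene 0.51 [ 0.5712  0.0711 -0.0029] [241. 194.]
carrier top 0.94 [ 0.5825 -0.1961  0.0042] [356. 199.]
carrier top 0.34 [ 0.5952 -0.0633  0.0131] [310. 195.]
handle top 0.71 [ 0.5874 -0.1489  0.0555] [343. 194.]
mouth top 0.86 [ 0.6006 -0.0147  0.0155] [293. 193.]
seat top 0.96 [ 0.5957 -0.0655  0.01  ] [311. 195.]
anchor top 0.95 [0.6841 0.0626 0.0017] [266. 167.]
anchor top 0.63 [ 0.4527  0.0783 -0.0017] [262. 246.]
anchor top 0.61 [0.5733 0.0713 0.0032] [264. 204.]
pin_mid top 0.94 [0.686  0.0616 0.0126] [266. 165.]
pin_mid top 0.79 [0.5759 0.0684 0.016 ] [265. 202.]
pin_mid top 0.6 [0.4559 0.0788 0.0106] [262. 245.]
{'t': 0.7, 'q': array([ 1.20361124e+00,  1.30358828e-01,  1.48821525e+00,  9.94421346e-06,
        1.52297345e+00, -8.53950918e-02]), 'dq': array([ 0.00026366,  0.00204193, -0.00114272,  0.00140557,  0.0012355 ,
        0.00114268]), 'joint_torque': array([ 1.81884810e-03, -5.59561980e+01, -4.91965771e+01,  7.72059965e-02,
        2.15190975e-02, -2.86529780e-05]), 'tool_pos': array([0.16682158, 0.5763545 , 0.21865145]), 'orientation': array([4.41172329e-01, 3.11046115e+00, 7.25703414e-05]), 'force': array([ 0.2202422 , -0.36308843,  0.56341486]), 'wrist_torque': array([ 0.01945715,  0.01831163, -0.00750907]), 'opening': 0.09302654294513785}
```

View pics/scene0.png

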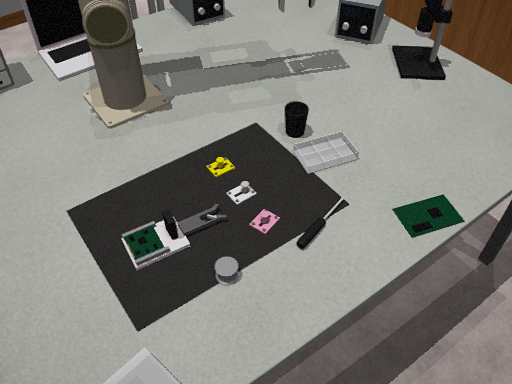

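View pics/top0.png

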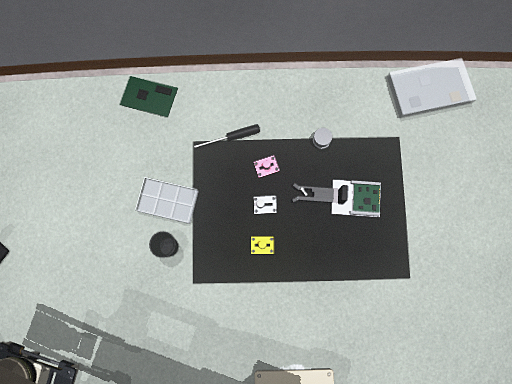

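The anchor candidates are yellow at scene (220,167) / top (262,245), bare aluminium at scene (241,192) / top (265,204), and pink at scene (265,220) / top (266,166). By the description I choose the aluminium one. The carrier is at top (357,198), with its hook pointing left (+y). I'll check both in a close crop.

```bash
python3 - <<'E'
from h import *
im=cv2.imread("pics/top0.png"); c=im[150:260,245:395]
cv2.imwrite("pics/crop1.png",cv2.resize(c,None,fx=5.3,fy=5.3,interpolation=cv2.INTER_CUBIC))
d=np.load("pics/top0.npy"); np.set_printoptions(linewidth=200)
m=camera_model("top"); print(m["intrinsics"][0],m["t"],np.round(m["R"],3))
for q in("carrier","anchor"):
  for r in cut_out(q,"top"):
    k=r["mask"]; ys,xs=np.nonzero(k); print(q,r["conf"],k.sum(),xs.mean(),ys.mean(),cv2.minAreaRect(np.c_[xs,ys].astype(np.float32)))
E
```

```text
[453.12872175   0.         250.77034918] [0.11936817 0.58507204 1.20847122] [[-0.018 -1.    -0.025]
 [-0.983  0.023 -0.18 ]
 [ 0.181  0.022 -0.983]]
carrier 0.69 2218 346.3444544634806 197.30297565374212 ((336.44140625, 196.99656677246094), (88.61153411865234, 35.291934967041016), 3.3664608001708984)
anchor 0.94 382 265.9109947643979 166.0628272251309 ((265.897216796875, 166.2260284423828), (17.90729522705078, 22.120777130126953), 69.44395446777344)
anchor 0.9 373 264.47184986595175 204.39946380697052 ((264.5, 204.5), (17.0, 21.0), 90.0)
anchor 0.82 371 261.9784366576819 245.3288409703504 ((262.0, 245.0), (16.0, 22.0), 90.0)
anchor 0.26 1956 166.24335378323107 199.82924335378323 ((166.2084503173828, 199.6365203857422), (56.749488830566406, 35.66535949707031), 13.5704345703125)
```

View pics/crop1.png

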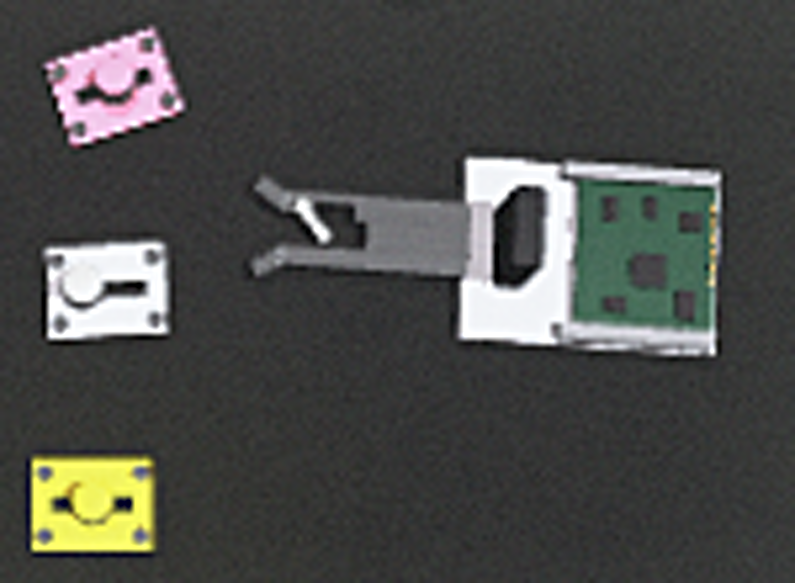

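The crop shows the aluminium anchor in the left middle. Its pin head is at crop (82,284), so top (260.5,203.6), towards the far (+y) end of the slot. The carrier hook's mouth opens left at crop (262,225). The pink and yellow ones are look-alikes.

```bash
python3 - <<'E'
from h import *
def c(u,v,z): return ray((245+(u+.5)/5.3-.5,150+(v+.5)/5.3-.5),"top",z)[:2]
P=[c(*p,.012) for p in((466,157),(720,172),(715,355),(459,340))]
fr=(P[0]+P[3])/2; re=(P[1]+P[2])/2; a=fr-re
print("plate",np.round(P,4),"ctr",(fr+re)/2,"len",np.linalg.norm(a),"yaw",np.degrees(np.arctan2(a[1],a[0])))
print("handle top",c(518,235,.078))
m=(c(262,187,.021)+c(262,263,.021))/2; print("lips",c(262,187,.021),c(262,263,.021),m)
A=[c(*p,.006) for p in((46,246),(166,242),(168,334),(48,341))]
f=(A[0]+A[3])/2; r=(A[1]+A[2])/2; a=f-r
print("anchor",np.mean(A,0),"len",np.linalg.norm(a),"yaw",np.degrees(np.arctan2(a[1],a[0])))
print("pin head",c(82,284,.033))
# scene camera
im,_=read_camera("scene"); cv2.imwrite("pics/sc1.png",cv2.resize(im[140:280,110:290],None,fx=4.4,fy=4.2,interpolation=cv2.INTER_CUBIC))
E
```

```text
plate [[ 0.6403 -0.1301]
 [ 0.6289 -0.2699]
 [ 0.5278 -0.2601]
 [ 0.5394 -0.1211]] ctr [ 0.58407827 -0.19528417] len 0.13986565506506998 yaw 85.27006248484226
handle top [ 0.58407972 -0.14409691]
lips [ 0.62425075 -0.01696234] [ 0.58244126 -0.01546229] [ 0.603346   -0.01621232]
anchor [0.57175957 0.06827297] len 0.06540078830211722 yaw 91.35120115318132
pin head [0.57117953 0.08175761]
```

View pics/sc1.png

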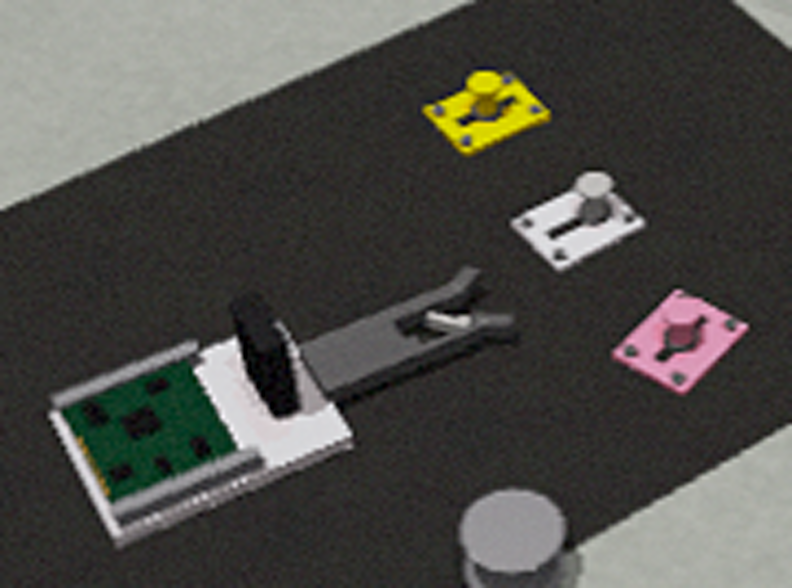

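>>> {"api": "apply_moves", "payload": {
  "commands": [2.7,-4.6,0,0,0,0.02,9.3,2.7,-4.6,0,0,0,0.02,9.3,2.7,-4.6,0,0,0,0.02,9.3,2.7,-4.6,0,0,0,0.02,9.3,2.7,-4.6,0,0,0,0.02,9.3,2.7,-4.6,0,0,0,0.02,9.3,2.7,-4.6,0,0,0,0.02,9.3,2.7,-4.6,0,0,0,0.02,9.3]
}}

```text
t: 1.85
tool_pos: [0.3859, 0.1996, 0.2189]
orientation: [0.172, 3.133, 0.003]
force: [0.5, 0.8, 0.1]
opening: 0.093
```

>>> {"api": "apply_moves", "payload": {
  "commands": [2.7,-4.6,0,0,0,0.02,9.3,2.7,-4.6,0,0,0,0.02,9.3,2.7,-4.6,0,0,0,0,9.3,2.7,-4.6,0,0,0,0,9.3,2.7,-4.6,0,0,0,0,9.3,2.7,-4.6,0,0,0,0,9.3,2.7,-4.6,0,0,0,0,9.3,0,0,0,0,0,0,9.3]
}}

```text
t: 2.85
tool_pos: [0.581, -0.1378, 0.22]
orientation: [0.114, 3.131, 0.005]
force: [0.3, 0.9, 1.1]
opening: 0.0932
```

```bash
cat >> h.py <<'E'
from scipy.spatial.transform import Rotation as Ro
def st():
    s=read_state(); R=Ro.from_rotvec(s["orientation"]).as_matrix()
    print("t",s["t"],"p",np.round(s["tool_pos"],4),"yaw",np.degrees(np.arctan2(R[1,1],R[0,1])),"z",np.round(R[:,2],4),"F",np.round(s["force"],2),"M",np.round(s["wrist_torque"],2),"op",round(s["opening"],4)); return s
E
python3 - <<'E'
from h import *
st(); print(ray((110+593.5/4.4-.5,140+184.5/4.2-.5),"scene",.033))
print(world([0,0,0],"scene"))
E
```

```text
t 2.85 p [ 0.581  -0.1378  0.22  ] yaw 85.84692633695326 z [ 0.0087  0.0027 -1.    ] F [0.3  0.9  1.07] M [ 0.04  0.04 -0.03] op 0.0932
[0.57216184 0.0806254  0.033     ]
[ 1.29567121 -0.41022664  0.95094207]
```

>>> {"api": "apply_moves", "payload": {
  "commands": [0.7,-1.2,-2,-0.003,0.009,-0.009,9.3,0,0,-4,0,0,0,9.3,0,0,-4,0,0,0,9.3,0,0,-3,0,0,0,9.3,0,0,0,0,0,0,9.3]
}}

```text
t: 3.48
tool_pos: [0.5877, -0.1475, 0.0884]
orientation: [0.127, 3.137, 0.001]
force: [-0.4, -0.1, -0.1]
opening: 0.0929
```

```bash
python3 - <<'E'
from h import *
st()
for c in("scene","top"):
    im,d=read_camera(c)
    for q in("handle","seat","mouth","carrier"): spot(q,c)
    if c=="scene": cv2.imwrite("pics/sc2.png",cv2.resize(im[140:280,110:290],None,fx=4.4,fy=4.2,interpolation=cv2.INTER_CUBIC))
E
```

```text
t 3.475 p [ 0.5877 -0.1475  0.0884] yaw 85.34738845091985 z [ 1.6e-03  3.0e-04 -1.0e+00] F [-0.41 -0.08 -0.07] M [ 0.08 -0.01 -0.04] op 0.0929
seat scene 0.95 [ 0.5955 -0.0654  0.0162] [202. 218.]
mouth scene 0.72 [0.588  0.3506 0.0016] [324. 155.]
mouth scene 0.7 [ 0.6006 -0.0139  0.0103] [221. 212.]
mouth scene 0.35 [ 0.5717  0.073  -0.0018] [242. 193.]
carrier scene 0.83 [ 0.585  -0.1951 -0.0025] [156. 244.]
carrier scene 0.51 [ 0.7661 -0.1043 -0.0009] [227. 276.]
handle top 0.65 [ 0.589  -0.1484  0.057 ] [342. 194.]
seat top 0.6 [ 0.5953 -0.0624  0.0148] [310. 195.]
mouth top 0.7 [ 0.6016 -0.0159  0.0148] [294. 193.]
mouth top 0.34 [0.5718 0.068  0.0014] [265. 205.]
carrier top 0.62 [ 0.5827 -0.1953  0.0019] [355. 199.]
```

View pics/sc2.png

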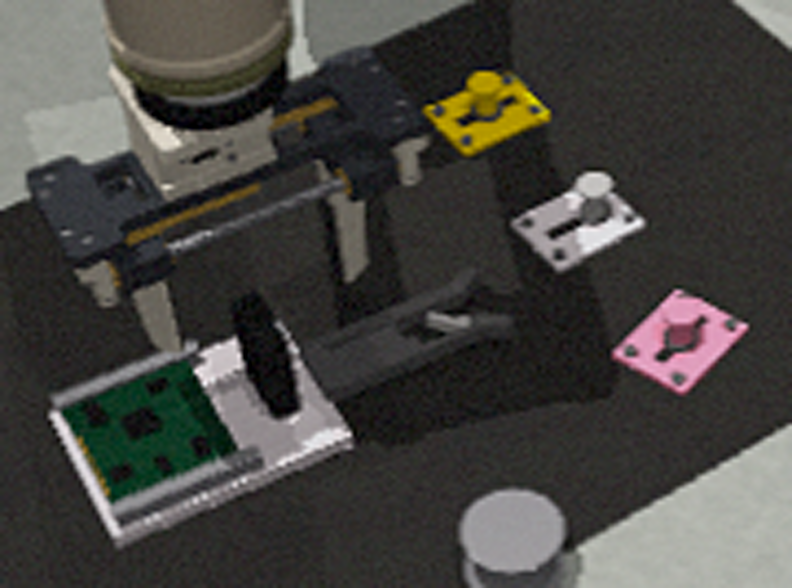

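The open fingers at crop (165,320) and (350,250) straddle the black handle at (268,350), still above it. Now I descend and close.

>>> {"api": "apply_moves", "payload": {
  "commands": [0,-0.25,-2.5,0,0,0,9.3,0,0,-2.5,0,0,0,9.3,0,0,0,0,0,0,9.3]
}}

```text
t: 4.35
tool_pos: [0.5914, -0.1523, 0.0424]
orientation: [0.128, 3.129, -0.004]
force: [0.4, 0.5, -0.6]
opening: 0.093
```

>>> {"api": "apply_moves", "payload": {
  "commands": [0,0,0,0,0,0,1,0,0,0,0,0,0,1,0,0,0,0,0,0,1,0,0,0,0,0,0,1,0,0,0,0,0,0,1,0,0,0,0,0,0,1,0,0,0,0,0,0,1,0,0,0,0,0,0,1],
  "squeeze": 45
}}

```text
t: 5.35
tool_pos: [0.5939, -0.1527, 0.0468]
orientation: [0.128, 3.123, -0.005]
force: [-0.6, -0.2, 1.4]
opening: 0.0181
```

```bash
python3 - <<'E'
from h import *
st()
E
```

```text
t 5.35 p [ 0.5939 -0.1527  0.0468] yaw 85.29457716998316 z [ 0.0155 -0.004  -0.9999] F [-0.57 -0.18  1.42] M [ 0.37  0.02 -0.24] op 0.0181
```

>>> {"api": "apply_moves", "payload": {
  "commands": [-0.3,0.8,-0.06,0.001,0.003,0.017,1,-0.3,0.8,-0.06,0.001,0.003,0.017,1,-0.3,0.8,-0.06,0.001,0.003,0.017,1,-0.3,0.8,-0.06,0.001,0.003,0.017,1,-0.3,0.8,-0.06,0,0.003,0.017,1,-0.3,0.8,-0.06,0,0.003,0.017,1]
}}

```text
t: 6.1
tool_pos: [0.5787, -0.105, 0.047]
orientation: [-0.04, 3.135, -0.007]
force: [1.3, -5.4, 5.7]
opening: 0.0178
```

```bash
cat > look.py <<'E'
from h import *
import sys
st()
for c in("scene","top"):
    im,d=read_camera(c)
    for q in("handle","seat","mouth","carrier"): spot(q,c)
    x0,y0=(110,140) if c=="scene" else (235,145)
    k=im[y0:y0+110,x0:x0+180] if c=="scene" else im[y0:y0+100,x0:x0+180]
    cv2.imwrite(f"pics/{sys.argv[1]}_{c}.png",im)
    globals()[c]=cv2.resize(k,None,fx=4.4,fy=4.4 if 0 else 4.4,interpolation=cv2.INTER_CUBIC)[:(310 if c=="scene" else 290)]
cv2.imwrite(f"pics/{sys.argv[1]}.png",np.vstack([scene[:310],top[:290]]))
E
python3 look.py l1
```

```text
t 6.1 p [ 0.5787 -0.105   0.047 ] yaw 91.47300301958528 z [ 0.0059 -0.0044 -1.    ] F [ 1.28 -5.41  5.71] M [-0.82 -0.81 -0.23] op 0.0178
handle scene 0.75 [ 0.5717 -0.105   0.0679] [182. 206.]
seat scene 0.6 [ 0.5689 -0.0199  0.016 ] [212. 204.]
mouth scene 0.9 [0.5684 0.0301 0.0134] [228. 196.]
carrier scene 0.7 [ 0.5745 -0.1529 -0.0012] [169. 233.]
handle top 0.76 [ 0.5734 -0.1026  0.0546] [326. 200.]
seat top 0.83 [ 0.5723 -0.0196  0.0142] [295. 203.]
seat top 0.67 [0.5663 0.0315 0.0145] [278. 206.]
carrier top 0.83 [ 0.5718 -0.1539  0.0015] [341. 203.]
```

View pics/l1.png

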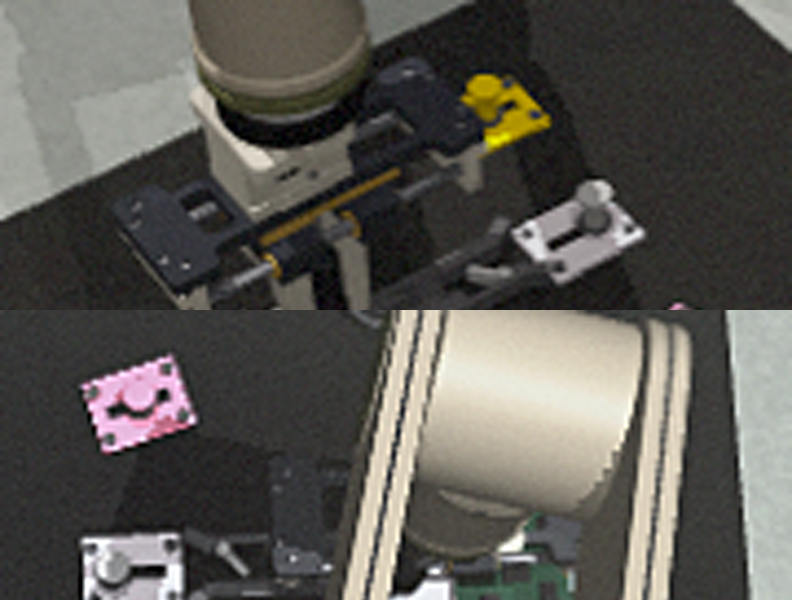

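>>> {"api": "apply_moves", "payload": {
  "commands": [0,0.6,0,0,0.002,0,1,0,0.6,0,0,0.002,0,1,0,0.6,-0.03,0,0.002,0,1,0,0.6,-0.03,0,0,0,1,0,0.6,-0.03,0,0,0,1,0,0.6,-0.03,0,0,0,1,0,0.6,-0.03,0,0,0,1]
}}

```text
t: 7.48
tool_pos: [0.5783, -0.0609, 0.0473]
orientation: [0.044, -3.14, 0.012]
force: [-0.4, -5.9, 5.0]
opening: 0.0178
```

```bash
sed -i 's/(110,140) if c=="scene" else (235,145)/(170,140) if c=="scene" else (215,165)/' look.py; python3 look.py l2
```

```text
t 7.475 p [ 0.5783 -0.0609  0.0473] yaw 91.60964539492151 z [-8.0e-04 -7.4e-03 -1.0e+00] F [-0.39 -5.91  5.02] M [-0.99 -0.42 -0.2 ] op 0.0178
handle scene 0.82 [ 0.574  -0.0621  0.0617] [198. 200.]
seat scene 0.94 [0.5708 0.0258 0.0166] [227. 196.]
mouth scene 0.88 [0.5685 0.0744 0.0093] [242. 190.]
carrier scene 0.77 [ 0.5726 -0.1066 -0.0018] [184. 224.]
handle top 0.97 [ 0.5757 -0.0614  0.0585] [312. 199.]
seat top 0.56 [0.5704 0.0243 0.0109] [280. 204.]
mouth top 0.68 [0.5701 0.075  0.0152] [262. 205.]
```

View pics/l2.png

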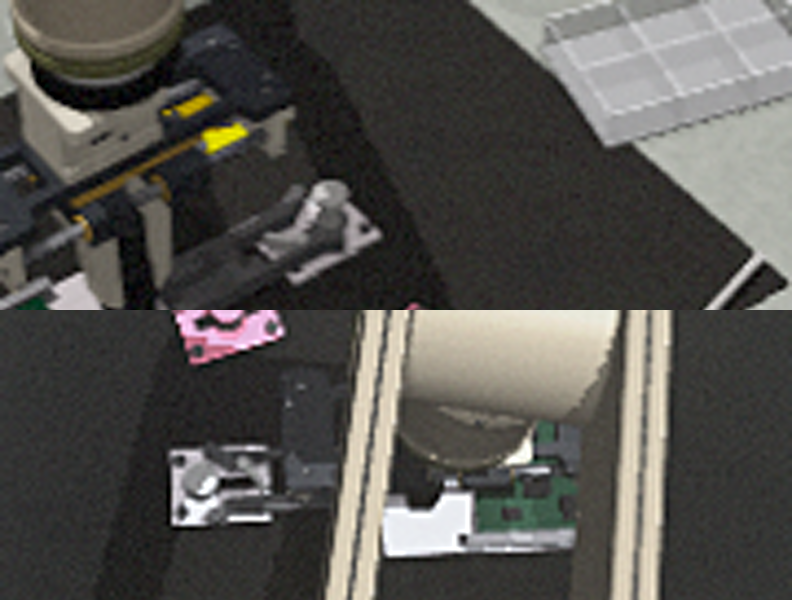

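>>> {"api": "apply_moves", "payload": {
  "commands": [0,0.5,0.05,0.003,0,0,1,0,0.5,0.05,0.003,0,0,1,0,0.5,0,0.002,0,0,1,0,0.5,-0.02,0,0,0,1]
}}

```text
t: 8.48
tool_pos: [0.5772, -0.0387, 0.0474]
orientation: [0.046, -3.138, -0.002]
force: [-0.3, -5.4, 4.9]
opening: 0.018
```

>>> {"api": "apply_moves", "payload": {
  "commands": [0,0.4,-0.02,0,0,0,1,0,0.4,-0.02,0,0,0,1,0,0.4,-0.02,0,0,0,1,0,0.4,-0.02,0,0,0,1]
}}

```text
t: 8.98
tool_pos: [0.5788, -0.0251, 0.0472]
orientation: [-0.044, 3.141, -0.006]
force: [2.1, -8.2, 1.5]
opening: 0.0177
```

```bash
python3 look.py l3
```

```text
t 8.975 p [ 0.5788 -0.0251  0.0472] yaw 91.59761630988358 z [ 6.e-04 -4.e-03 -1.e+00] F [ 2.07 -8.24  1.49] M [-1.54 -0.88 -0.55] op 0.0177
handle scene 0.73 [ 0.5745 -0.027   0.0651] [209. 193.]
seat scene 0.67 [0.5708 0.0601 0.0179] [238. 190.]
mouth scene 0.95 [0.5705 0.1122 0.0119] [254. 183.]
carrier scene 0.56 [ 0.5728 -0.0737 -0.0034] [196. 219.]
handle top 0.83 [ 0.5757 -0.0225  0.0577] [298. 199.]
seat top 0.56 [0.5736 0.0604 0.0143] [268. 203.]
mouth top 0.85 [0.5696 0.1127 0.0148] [249. 205.]
carrier top 0.58 [ 0.5732 -0.0729  0.0036] [314. 203.]
```

>>> {"api": "apply_moves", "payload": {
  "commands": [0,0.35,-0.02,0,0,0,1,0,0.35,-0.02,0,0,0,1,0,0.35,-0.02,0,0,0,1,0,0.3,-0.02,0,0,0,1]
}}

```text
t: 9.98
tool_pos: [0.5805, -0.0134, 0.0472]
orientation: [-0.04, 3.137, -0.012]
force: [-0.4, -8.8, 5.4]
opening: 0.0176
```

>>> {"api": "apply_moves", "payload": {
  "commands": [0,0.25,-0.02,0,0,0,1,0,0.25,-0.02,0,0,0,1]
}}

```text
t: 10.22
tool_pos: [0.5805, -0.0098, 0.0472]
orientation: [-0.04, 3.137, -0.016]
force: [0.2, -8.0, 4.9]
opening: 0.0175
```

>>> {"api": "apply_moves", "payload": {
  "commands": [0,0.2,-0.02,0,0,0,1,0,0.2,-0.02,0,0,0,1]
}}

```text
t: 10.48
tool_pos: [0.5805, -0.0066, 0.0473]
orientation: [-0.04, 3.137, -0.019]
force: [-0.3, -6.1, 5.5]
opening: 0.0177
```

>>> {"api": "apply_moves", "payload": {
  "commands": [0,0.15,-0.02,0,0,0,1]
}}

```text
t: 10.6
tool_pos: [0.5804, -0.0051, 0.0473]
orientation: [-0.04, 3.138, -0.019]
force: [-1.0, -6.6, 6.1]
opening: 0.0174
```

```bash
python3 look.py l4
```

```text
t 10.6 p [ 0.5804 -0.0051  0.0473] yaw 91.44234162228571 z [ 0.0037 -0.0123 -0.9999] F [-0.99 -6.61  6.13] M [-0.98 -0.25 -0.12] op 0.0174
handle scene 0.58 [ 0.5758 -0.0065  0.0646] [217. 190.]
seat scene 0.67 [0.5718 0.1298 0.0098] [259. 182.]
seat scene 0.62 [0.5732 0.0819 0.0135] [245. 188.]
mouth scene 0.83 [0.5701 0.1323 0.0132] [260. 180.]
carrier scene 0.96 [ 0.5754 -0.0539 -0.0018] [203. 216.]
carrier scene 0.69 [0.5739 0.1294 0.0141] [260. 181.]
handle top 0.56 [ 0.574  -0.0036  0.0572] [291. 200.]
seat top 0.63 [0.5733 0.0806 0.0118] [260. 204.]
mouth top 0.9 [0.5705 0.1301 0.0148] [243. 205.]
carrier top 0.98 [ 0.5744 -0.0516  0.0028] [306. 203.]
```

>>> {"api": "apply_moves", "payload": {
  "commands": [0,0.15,-0.02,0.004,0,0,1,0,0.15,-0.02,0.004,0,0,1]
}}

```text
t: 11.35
tool_pos: [0.5803, -0.0025, 0.0472]
orientation: [-0.04, 3.138, -0.008]
force: [-0.4, -12.1, 4.7]
opening: 0.0178
```

>>> {"api": "apply_moves", "payload": {
  "commands": [0,0.15,-0.02,0.002,0,0,1]
}}

```text
t: 11.48
tool_pos: [0.5803, -0.0024, 0.0472]
orientation: [-0.04, 3.138, -0.009]
force: [-0.4, -14.1, 5.6]
opening: 0.0177
```

>>> {"api": "apply_moves", "payload": {
  "commands": [0,0.25,-0.02,0,0,0,1]
}}

```text
t: 11.6
tool_pos: [0.5804, -0.0022, 0.0474]
orientation: [-0.039, 3.138, -0.015]
force: [0.4, -17.3, 4.5]
opening: 0.0177
```

```bash
python3 -c "
from h import *
st()"
```

```text
t 11.6 p [ 0.5804 -0.0022  0.0474] yaw 91.42018261068333 z [ 0.0038 -0.0095 -0.9999] F [  0.39 -17.29   4.51] M [-3.1  -0.18 -0.04] op 0.0177
```

```bash
python3 - <<'E'
from h import *
st()
a,_=read_camera("scene"); b,_=read_camera("top"); st()
r=lambda k:cv2.resize(k,(640,290),interpolation=cv2.INTER_CUBIC)
cv2.imwrite("pics/l5.png",np.vstack([r(a[166:206,210:298]),r(b[185:225,220:308])]))
E
```

```text
t 11.6 p [ 0.5804 -0.0022  0.0474] yaw 91.42018261068333 z [ 0.0038 -0.0095 -0.9999] F [  0.39 -17.29   4.51] M [-3.1  -0.18 -0.04] op 0.0177
t 11.7 p [ 0.5805 -0.0023  0.0474] yaw 91.42142475402947 z [ 0.0038 -0.0096 -0.9999] F [  0.4  -16.18   5.48] M [-2.76 -0.22 -0.03] op 0.0178
```

View pics/l5.png

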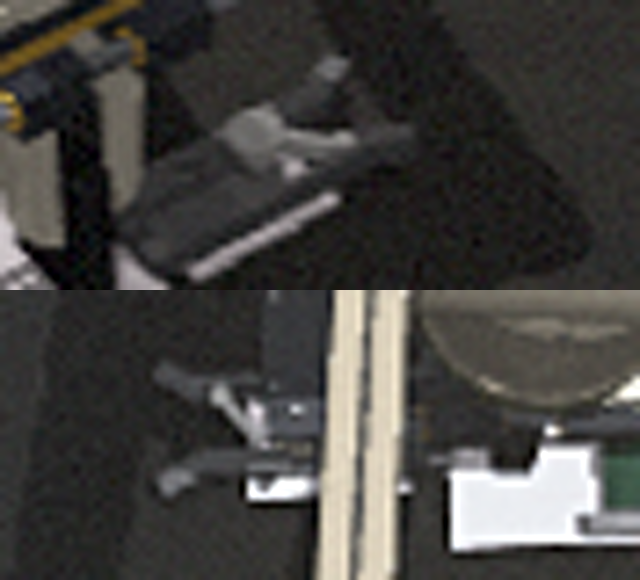

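The latch lies across the throat behind the pin, at bottom crop (215,390)–(260,440). That's the same slant as at the start, so it's shut. Next I'll pull back.

>>> {"api": "apply_moves", "payload": {
  "commands": [0,-0.2,-0.02,0,0,0,1,0,-0.2,-0.02,0,0,0,1,0,-0.2,-0.02,0,0,0,1]
}}

```text
t: 12.08
tool_pos: [0.5803, -0.0036, 0.047]
orientation: [-0.04, 3.138, -0.003]
force: [-1.0, 4.7, 6.9]
opening: 0.0179
```

>>> {"api": "apply_moves", "payload": {
  "commands": [0,-0.2,-0.02,0,0,0,1]
}}

```text
t: 12.2
tool_pos: [0.5803, -0.0036, 0.047]
orientation: [-0.042, 3.138, 0.001]
force: [-2.0, 4.6, 6.1]
opening: 0.0179
```

>>> {"api": "apply_moves", "payload": {
  "commands": [0,-0.3,0.02,0,0,0,1,0,-0.3,0,0,0,0,1]
}}

```text
t: 12.45
tool_pos: [0.5799, -0.0065, 0.0471]
orientation: [-0.046, 3.138, 0.006]
force: [-1.4, 6.7, 5.8]
opening: 0.0177
```

>>> {"api": "apply_moves", "payload": {
  "commands": [0,-0.3,0,0,0,0,1]
}}

```text
t: 12.58
tool_pos: [0.5799, -0.0084, 0.0472]
orientation: [-0.047, 3.138, 0.008]
force: [-0.7, 4.9, 5.1]
opening: 0.0179
```

>>> {"api": "apply_moves", "payload": {
  "commands": [0,-0.25,0,0,0,0,1]
}}

```text
t: 12.7
tool_pos: [0.5797, -0.0094, 0.0472]
orientation: [-0.049, 3.139, 0.011]
force: [-1.7, 9.6, 6.1]
opening: 0.0177
```

>>> {"api": "apply_moves", "payload": {
  "commands": [0,-0.25,0,0,0,0,1]
}}

```text
t: 12.82
tool_pos: [0.5796, -0.0097, 0.0473]
orientation: [-0.05, 3.139, 0.016]
force: [-0.4, 12.7, 6.2]
opening: 0.0173
```

>>> {"api": "apply_moves", "payload": {
  "commands": [0,-0.25,0,0,0,0,1]
}}

```text
t: 12.95
tool_pos: [0.5795, -0.0097, 0.0474]
orientation: [-0.052, 3.139, 0.022]
force: [-0.9, 11.8, 8.7]
opening: 0.0177
```

>>> {"api": "apply_moves", "payload": {
  "commands": [0,0.05,0,0,0,0,1,0,0,0,0,0,0,1]
}}

```text
t: 13.2
tool_pos: [0.5795, -0.0093, 0.0475]
orientation: [-0.054, 3.139, 0.02]
force: [-1.5, 2.2, 4.3]
opening: 0.0179
```

>>> {"api": "apply_moves", "payload": {
  "commands": [0,0,0,0,0,0,6,0,0,0,0,0,0,6,0,0,0,0,0,0,6,0,0,0,0,0,0,6,0,0,0,0,0,0,6]
}}

```text
t: 13.82
tool_pos: [0.5768, -0.0093, 0.0448]
orientation: [0.052, -3.137, -0.022]
force: [0.1, 0.5, 0.3]
opening: 0.0592
```

Released. Now I go straight up, then back out of view for the final check.

>>> {"api": "apply_moves", "payload": {
  "commands": [0,0,2,0,0,0,6,0,0,3,0,0,0,6,0,0,4,0,0,0,6,0,0,4,0,0,0,6,0,0,4,0,0,0,6,0,5,0,0,0,0,6,-2,5,0,0,0,0,6,-2,5,0,0,0,0,6]
}}

```text
t: 14.82
tool_pos: [0.5378, 0.141, 0.2338]
orientation: [-0.041, 3.133, 0.022]
force: [-0.4, 1.1, -0.6]
opening: 0.0599
```

>>> {"api": "apply_moves", "payload": {
  "commands": [-2,5,0,0,0,0,6,-2,5,0,0,0,0,6,-2,5,0,0,0,0,6,-2,5,0,0,0,0,6,-2,5,0,0,0,0,6,0,0,0,0,0,0,6]
}}

```text
t: 15.58
tool_pos: [0.4328, 0.4025, 0.2463]
orientation: [-0.047, 3.121, 0.033]
force: [0.1, -1.1, 0.0]
opening: 0.0601
```

```bash
python3 - <<'E'
from h import *
st()
ims={c:read_camera(c)[0] for c in("scene","top")}
for c in ims:
    for q in("handle","seat","mouth","carrier","spool","tray","penpot"): spot(q,c)
a,b=ims["scene"],ims["top"]
r=lambda k:cv2.resize(k,(720,300),interpolation=cv2.INTER_CUBIC)
cv2.imwrite("pics/l6.png",np.vstack([r(a[160:235,150:330]),r(b[165:240,215:395])]))
E
```

```text
t 15.575 p [0.4328 0.4025 0.2463] yaw 91.73325159797474 z [ 0.0199  0.0212 -0.9996] F [ 0.07 -1.09  0.01] M [-0.01 -0.01  0.04] op 0.0601
handle scene 0.8 [ 0.5746 -0.0098  0.0635] [215. 191.]
seat scene 0.89 [0.5696 0.0772 0.0155] [243. 188.]
mouth scene 0.78 [0.5695 0.1288 0.0146] [258. 180.]
carrier scene 0.98 [ 0.5762 -0.0545 -0.0008] [203. 216.]
spool scene 0.83 [ 0.7644 -0.1031  0.0026] [227. 275.]
penpot scene 0.59 [ 0.454   0.3471 -0.0016] [294. 132.]
penpot scene 0.35 [0.5708 0.1254 0.013 ] [258. 181.]
handle top 0.79 [ 0.5724 -0.0079  0.0566] [292. 201.]
seat top 0.85 [0.5703 0.0801 0.0142] [261. 205.]
mouth top 0.55 [0.5666 0.1264 0.0197] [245. 206.]
carrier top 0.56 [ 0.578  -0.0569 -0.0008] [308. 202.]
spool top 0.64 [ 0.7628 -0.1066  0.001 ] [322. 140.]
tray top 0.62 [ 0.5912  0.3493 -0.0057] [169. 201.]
penpot top 0.74 [ 0.454   0.3445 -0.0005] [170. 247.]
```

View pics/l6.png

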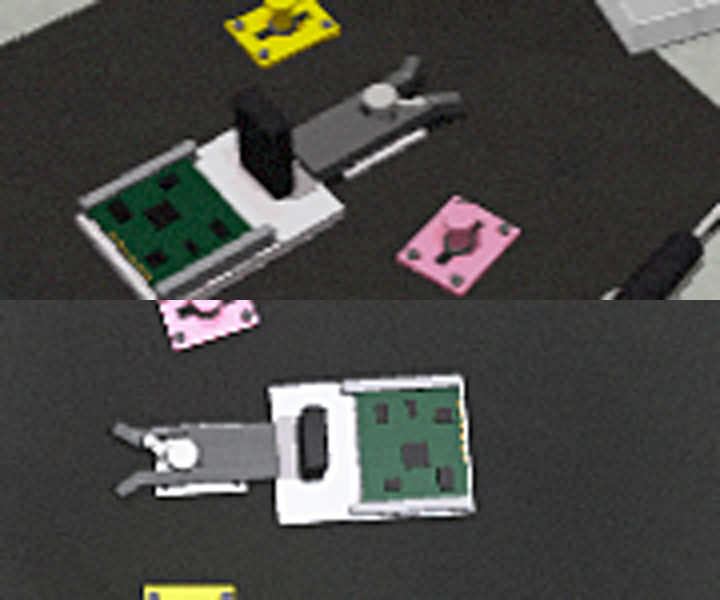

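The carrier lies flat with the pin head inside the throat at bottom crop (180,453). The latch at (152,441) rests against the pin's mouth side. Nothing else has moved. Handing in.

```bash
python3 -c "
from plant import *
print(close_job())"
```

```text
the job is handed in; nothing more can be done
None
```

The carrier is docked on the aluminium anchor's pin, lying flat on the bench and released, and the job was handed in after about 16 s on the robot's clock.

- **Docking:** I gripped the handle, slid the carrier along the bench and turned it to line up. I then pushed until the pin stopped hard at the back of the hook. The push read about 17 N. Bench drag was about 6 N, so roughly 11 N was on the pin. The picture then showed the latch shut behind it.
- **Pull-back:** The carrier moved back about 7 mm, which fits the stated 6 mm of play. It then stopped dead at about 12 N, roughly 7 N of that on the latch, so the latch holds.
- **Last checks:** The final pictures show the pin inside the throat with the latch across it. The spool reads the same place as in an earlier stray detection, and the pen pot, tray and screwdriver look undisturbed.
- **Uncertain:**
  - The pin and latch forces are estimates after subtracting drag, because the wrist sensor reads both together.
  - The arm drifted slightly between moves, so the grip was a few mm above and to one side of what I planned. That had no visible effect on the docking.

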